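# Close the specimen carton and show it to the scanner

### The arm

A 7-joint arm with a two-finger parallel gripper is mounted at the origin on the work surface. World frame = base frame: x ahead of the robot, y to its left, z up, the work surface at z = 0. Lengths are in m, angles in rad, forces in N, time in s.
With the tool pointing down it reaches from about 0.35 to 0.9 m from the base axis. Payload 8.1 kg.
Tool frame: the origin (TCP) lies at the very end of the fingers, on their centre line; the grasp point (between the pads) lies 19 mm behind it (arm.tcp_to_grasp is the distance from the TCP to the grasp point, in m); z points along the fingers, y is the line along which they close (so a half turn about z gives the same grasp; the last joint's range is limited). The gripper opens to 92 mm and grips with 3 to 60 N. Pads are 19 mm wide; open, the fingers measure 130 mm over their backs; the gripper's body (75 mm by 190 mm) begins 47 mm behind the grasp point.
Start: joints at [-1.424, 0.434, 0.025, 1.573, -0.012, 1.134, -0.075], TCP at [0.155, 0.606, 0.227] pointing down, gripper open.
Joint ranges: [-2.62, 2.62], [-0.44, 2.09], [-1.27, 1.32], [0.08, 2.57], [-1.32, 4.46], [0.12, 2], [-2.74, 2.74]. Speed limits (rad/s): [2.22, 2.22, 3.01, 3.01, 3.14, 3.14, 3.14].

### API

Orientations are given as a rotation vector (axis times angle).
In Python, from cell import arm, cams gives the robot as it stands (arm), with the cameras (cams).
- The arm moves only by the shell command python3 nudge.py 'ROWS' [FORCE]. ROWS is a JSON list of rows, 1 to 10 of them, each written [[dx, dy, dz], turn, opening]: dx, dy, dz in shares of 100 cm (1.0 is 100 cm), then a turn about the tool's z in parts of the range, where 1.0 means 180 degrees, then the opening from 0.0 (shut) to 1.0 (fully open); each row shifts and turns the commanded pose from where the row before left it, along the tool's axes as they then stand; what a row does not reach is not made up. A row lasts 1/10 s, in which the tool goes at most 0.05 m and 0.15 rad, less where a joint would pass 70% of its speed; a pose out of reach is approached as far as the arm can. The fingers move at their own pace and stop on an object; FORCE is the grip in N (left out, the last holds). Time passes only in rows, so rows that do not move let the fingers close. It prints the time, the measured TCP pose, the force, the opening and the grip force at its end. A shift or turn number past 1, either way, is cut back to 1. Input that does not fit is refused with a message, and nothing moves.
- arm.observe(): the state, without advancing time (a new reading comes with each control period).
- cams.get_image(name): name is "scene" or "top" or "wrist"; returns a dict with "image" (384x512x3 uint8, blue, green, red), "fx", "fy", "cx", "cy" (pixels), "cam_to_world" (4x4, takes a point from camera to world coordinates); the wrist camera has in their place "mount" (4x4, takes a point from camera to tool coordinates, whose origin is the TCP and whose axes are the flange's). Camera axes: x right, y down, z forward; pixel columns grow to the right and rows downward; lengths in m; the calibration is good to about 2 mm. A picture is of the moment at which its call begins: read the wrist's pose just before it. There is no depth.
- arm.sign_off(): hands the job in; it is judged then, once.
The state is a dict: "clock": time; "joints": joint angles; "dq": joint speeds; "joint_efforts": joint torques, N m; "position": TCP position; "ee_rot": TCP orientation; "force": force on the tool from outside, world axes, zero at the start; "ft_torque": the same for the moment, N m; "width": opening from 0.0 (shut) to 1.0 (fully open); "gripper_force": force on a finger pad.
Only numpy, scipy, OpenCV 4.12 (cv2) and the standard library are available. Lean on these libraries where they do the work, as an engineer would, in place of code of your own. Each camera call takes 0.05 s, during which the arm holds its last target. There are 200 camera calls.

### The job

Close the open white specimen carton that stands in the grey nest: fold its short flap down flat first, then, with the carton still in the nest, fold the long flap down over it. Then lift the closed carton out and hold it up to the scanner: in front of the middle of its window, one narrow barred end squarely facing the glass and about 8 cm off it, the carton leaning just as the scanner head does. Finish while holding it there steadily in the air, and leave the scanner and everything else on the table where it is.

Things in the scene. Friction and masses are not known exactly. Their poses are not given: they have to be found in the camera images.
- carton: white open-topped carton, 120 (its x) x 50 (its y) x 80 high (its z up), 0.17 to 0.34 kg, packed rigid with tubes; origin at the centre of its underside. Stands loose in the nest. Both narrow ends (faces at x = +60 and -60) carry the same printed bars. With both flaps closed it is 86 high. Its broad faces (y = +25 and -25) are plain, rigid and good to grip from above.
- carton_mid (a point): the middle of the carton, 40 above the carton's origin; axes as the carton
- flap_short (a joint): short flap, 50 long, 48 wide, 2.5 thick, hinged on the carton's top edge at x = +60, z = 80 of the carton. 0 = closed flat over the opening, pi/2 = standing upright, more = leaning outwards (limit 2.3). Stiff crease (0.02 N m friction, no spring): stays where it is left. Starts at 1.6 to 2.1.
- flap_long (a joint): long flap, 88 long, 48 wide, 2.5 thick, hinged on the other narrow end's top edge, at x = -60, z = 83 of the carton. Same joint values and stiff crease as the short flap. Closed, it lies flat over the short flap.
- nest: fixed grey tray that the carton stands in, 136 (x) x 66 (y) x 22 high outside, walls and floor 5 thick, so the carton has 3 of play all round and its underside is 5 above the table; origin under its middle; the carton's axes lie along the nest's
- scanner: fixed stand of the code scanner: foot plate 120 (x) x 150 (y), a pole, and two cheeks up to 280 high that hold the head; origin on the table straight below the head's pivot; it looks to its own -x
- window (a point): the centre of the scanner's window, a dark glass on the front of the white head (60 x 120 x 76). Axes of the head: -x is where the window looks (square out of the glass), y along the window's long side (level), z up along the head. The head sits at a fixed downward tilt of 0.15 to 0.5 rad, different each time; its pivot is at 260 height, 30 behind the window
- reading_spot (a point): point in front of the window where the middle of the carton must be held: 140 straight out from the window's centre (so that the carton's end is 80 from the glass). Same axes as the head: the carton's z must lie along this z and the carton's x along this x, either end towards the glass
- kidney_dish: steel kidney dish, about 105 x 192 x 36 high, origin under its middle (mm); leave it alone
- bottle: amber bottle with white cap, 40 diameter, 85 high, origin at the centre of its foot (mm); leave it alone
- tape_roll: roll of white tape lying flat, 60 outer diameter, 25 high, origin at the centre of its underside (mm); leave it alone
- tube_rack: black rack 100 x 200 with capped tubes, 103 high, origin under its middle, long along its y (mm); leave it alone
- swab_box: brown cardboard box 60 x 110 x 45 high, origin under its middle (mm); leave it alone
- closed_carton: low plain white block carton 120 x 50 x 50 high, without flaps, origin under its middle (mm); leave it alone
- wipes_box: white plastic box 70 x 120 x 60 high, origin under its middle (mm); leave it alone

How it is judged:
By the outcome, as a careful person would: the job done as asked, in the order asked, and still so for the second after the job is handed in, while the arm keeps its last pose, push and grip.
It also fails if it takes over 61 s, if anything falls off the work surface, if the arm or the gripper's body presses on something with over 40 N, if the wrist force passes 120 N, or if a joint passes its speed limit or range.

## Working session

There is one attempt and no reset: what is moved stays moved. The work goes in short steps, Python scripts to look and compute and a shell command to move; the robot and the scene stay as the last step left them, time stands still between calls to the robot, and variables do not carry over. Pictures are saved under pics/ and viewed, at most 12 in all, crops included, and the job is handed in when it is done.

```bash
ls; mkdir -p pics
cat > h.py <<'E'
import numpy as np,cv2
from cell import arm, cams
from scipy.spatial.transform import Rotation as R
def ray(im,u,v,T=None):
    T=np.array(im["cam_to_world"]) if T is None else T
    d=T[:3,:3]@np.array([(u-im["cx"])/im["fx"],(v-im["cy"])/im["fy"],1]); return T[:3,3],d
def onz(im,u,v,z):
    o,d=ray(im,u,v); return o+d*(z-o[2])/d[2]
def tri(rays):
    A=np.zeros((3,3));b=np.zeros(3)
    for o,d in rays:
        d=d/np.linalg.norm(d);P=np.eye(3)-np.outer(d,d);A+=P;b+=P@o
    x=np.linalg.solve(A,b);return x,[np.linalg.norm((np.eye(3)-np.outer(d,d)/(d@d))@(x-o)) for o,d in rays]
def proj(im,p):
    T=np.linalg.inv(np.array(im["cam_to_world"]));q=T[:3,:3]@p+T[:3,3];return im["fx"]*q[0]/q[2]+im["cx"],im["fy"]*q[1]/q[2]+im["cy"]
E
python3 - <<'E'
from h import *
import pickle
s=arm.observe();print(s)
for n in("scene","top"):
    im=cams.get_image(n);pickle.dump(im,open(n+".pkl","wb"));cv2.imwrite(f"pics/{n}.png",cv2.resize(im["image"],(800,600),interpolation=cv2.INTER_CUBIC));print(n,im["fx"],im["cx"],im["cy"],np.round(im["cam_to_world"],3))
E
```

```text
cell.py
nudge.py
pics
{'clock': 0.0, 'joints': array([-1.42355613,  0.43522785,  0.02495736,  1.57411444, -0.01160601,
        1.13400382, -0.07511722]), 'dq': array([-0.00140008,  0.00012785,  0.00196154, -0.00035828,  0.00113429,
       -0.0012354 , -0.00078819]), 'joint_efforts': array([-1.12727746e-03, -6.67850876e+01,  9.84821431e-01, -3.14478850e+01,
       -6.03435352e-02,  4.28432738e-02,  1.58653233e-04]), 'position': array([0.15444674, 0.6050741 , 0.22593506]), 'ee_rot': array([-3.91537499e-01, -3.11702990e+00,  2.52436435e-03]), 'force': array([ 0.51884547,  0.81975563, -0.10541748]), 'ft_torque': array([0.00630086, 0.04085635, 0.00456931]), 'gripper_force': 0.0, 'width': 1.0004879179848871}
scene 376.816511703175 254.4342559692477 189.51112949555971 [[-0.809  0.329 -0.487  1.155]
 [ 0.588  0.48  -0.651  0.818]
 [ 0.019 -0.813 -0.582  0.88 ]
 [ 0.     0.     0.     1.   ]]
top 493.77518445153385 250.92363512158175 197.5632250807705 [[-0.02  -0.984  0.175  0.279]
 [-1.     0.019 -0.007  0.033]
 [ 0.003 -0.175 -0.985  1.702]
 [ 0.     0.     0.     1.   ]]
```

View pics/scene.png

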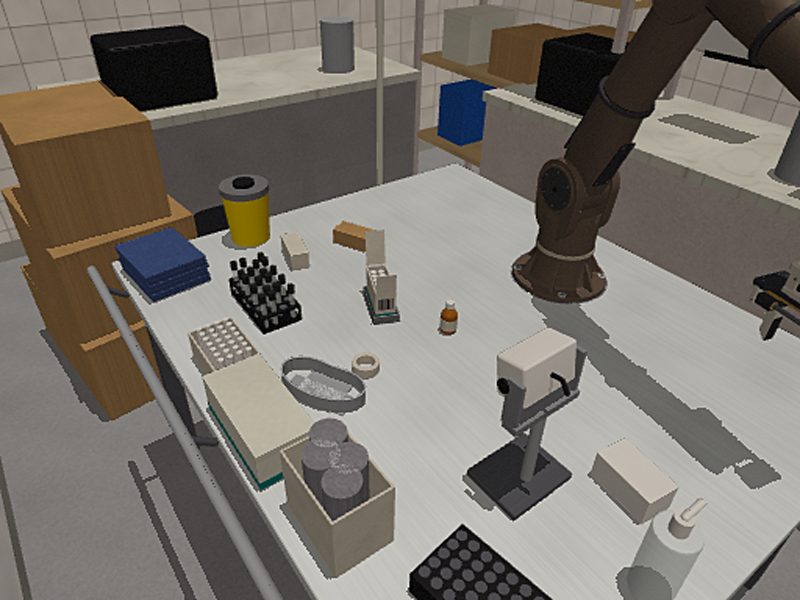

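View pics/top.png

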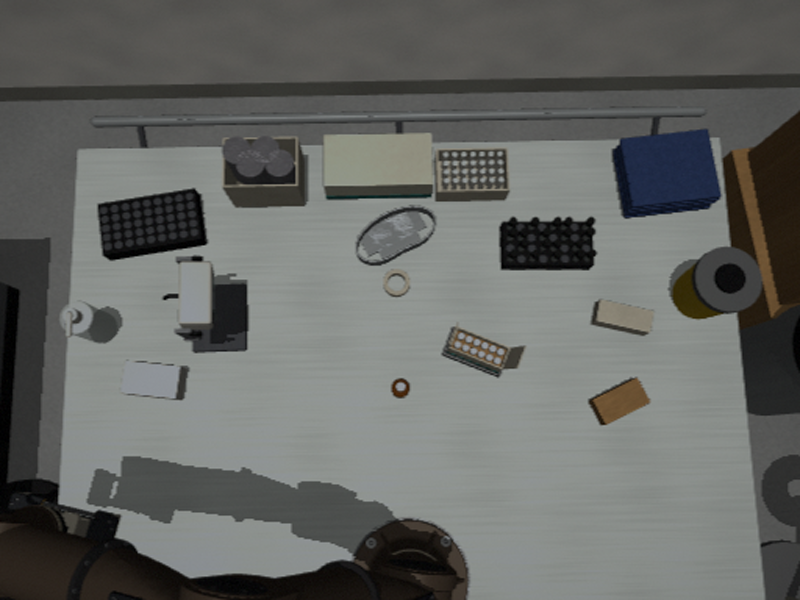

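Run:
```python
from h import *
import pickle
S=pickle.load(open("scene.pkl","rb"))["image"];T=pickle.load(open("top.pkl","rb"))["image"]
def c(I,u,v,w,h): return cv2.resize(I[v:v+h,u:u+w],(400,300),interpolation=cv2.INTER_NEAREST)
out=np.vstack([np.hstack([c(S,215,140,80,60),c(T,275,195,80,60)]),np.hstack([c(S,290,205,100,75+60-60),c(T,90,155,80,60)])])
out=np.clip(out.astype(float)*1.3,0,255).astype(np.uint8)
cv2.imwrite("pics/crop.png",out)
```

```text
(no output)
```

View pics/crop.png

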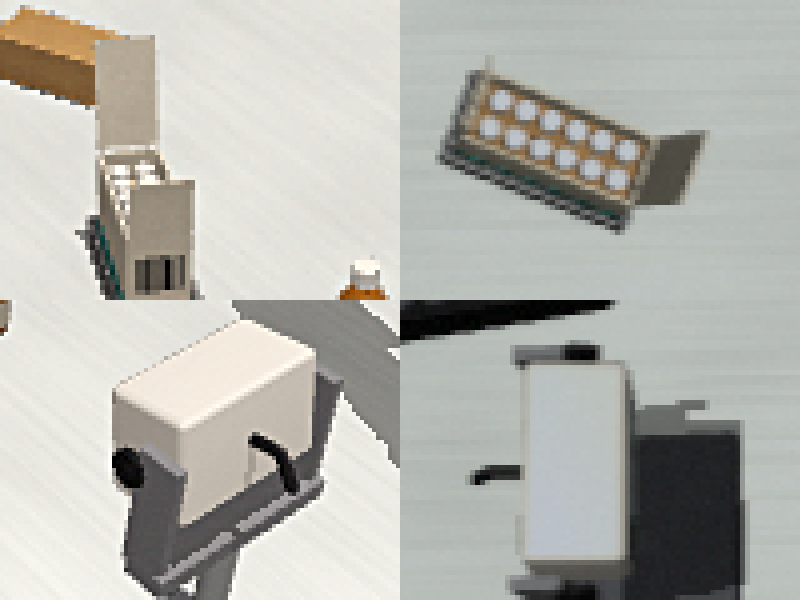

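The crops show the following:
- **Carton:** the rim corners in the top crop are about (490,72), (650,135), (632,205) and (465,135). The long flap leans out at the -y end. The short flap stands at the +y end, with the bars below it.
- **Scanner:** the head's top face is visible in both views, and it looks towards -y.

Next I'll turn these into rough positions.

Run:
```python
from h import *
import pickle
S=pickle.load(open("scene.pkl","rb"));T=pickle.load(open("top.pkl","rb"))
t=lambda x,y:((x-400)/5+275-.5,y/5+195-.5)
P=[onz(T,*t(*p),.085) for p in[(490,72),(650,135),(632,205),(465,135)]]
print(np.round(P,3),[round(np.linalg.norm(P[i]-P[(i+1)%4]),3) for i in range(4)], np.mean(P,0))
N=[onz(T,*t(*p),.0) for p in[(440,160),(622,232)]];print(np.round(N,3),np.linalg.norm(N[0]-N[1]))
d=P[3]+P[0]-P[1]-P[2];print("yaw carton x",np.degrees(np.arctan2(d[1],d[0])),np.degrees(np.arctan2(*(N[0]-N[1])[[1,0]])))
h=lambda x,y:((x-400)/5+90-.5,(y-300)/5+155-.5)
s=lambda x,y:(x/4+290-.5,(y-300)/4+205-.5)
# top face corners: back -x, back +x, front -x, front +x
for n,a,b in[("B-",(525,560),(315,352)),("B+",(525,362),(180,425)),("F-",(632,558),(245,320)),("F+",(630,362),(115,388))]:
    x,e=tri([ray(T,*h(*a)),ray(S,*s(*b))]);print(n,np.round(x,4),np.round(e,4))
# long flap tips
s1=lambda x,y:(x/5+215-.5,y/5+140-.5)
for a,b in[((708,132),(158,38)),((690,205),(95,42))]:
    print(np.round(tri([ray(T,*t(*a)),ray(S,*s1(*b))]),3) if 0 else tri([ray(T,*t(*a)),ray(S,*s1(*b))]))
for u,v,z in((251,181.5,.0),(256,248,.085)): print(onz(T,u,v,z))
im=cams.get_image("wrist");print(im["fx"],im["cx"],im["cy"],np.round(im["mount"],3))
```

```text
[[ 0.526 -0.115  0.085]
 [ 0.482 -0.219  0.085]
 [ 0.436 -0.205  0.085]
 [ 0.484 -0.097  0.085]] [np.float64(0.113), np.float64(0.048), np.float64(0.118), np.float64(0.045)] [ 0.48194768 -0.15876115  0.085     ]
[[ 0.478 -0.086  0.   ]
 [ 0.426 -0.21   0.   ]] 0.1345744285132342
yaw carton x 66.45211798090575 67.10269193848605
B- [0.5098 0.4172 0.2983] [0.0009 0.0009]
B+ [0.6267 0.4189 0.3012] [0.0001 0.0001]
F- [0.5102 0.3605 0.2864] [0.0035 0.0035]
F+ [0.6263 0.3631 0.2892] [0.0032 0.0032]
(array([ 0.45156591, -0.22180326,  0.18531439]), [np.float64(0.025064805148440575), np.float64(0.025064805148440686)])
(array([ 0.44316839, -0.24300438,  0.15782933]), [np.float64(0.019305669028399617), np.float64(0.01930566902839936)])
[0.63928656 0.02029219 0.        ]
[0.39910409 0.00905672 0.085     ]
339.943799226711 257.6215144850328 191.6321387978288 [[-0.    -0.953 -0.302  0.081]
 [ 1.    -0.     0.     0.   ]
 [-0.    -0.302  0.953 -0.157]
 [ 0.     0.     0.     1.   ]]
```

The carton is at about (0.48, -0.158) with its x axis at 67°. The scanner looks to -y with a tilt of about 0.2 rad. I'll rise, then pass over towards the scanner for a wrist look.

```bash
python3 nudge.py '[[[0,0,-0.05],0,1],[[0,0,-0.05],0,1],[[0,0,-0.05],0,1],[[0,0,-0.05],0,1],[[0,0,-0.02],0,1]]'; python3 nudge.py '[[[-0.04,-0.025,0],0,1],[[-0.04,-0.025,0],0,1],[[-0.04,-0.025,0],0,1],[[-0.04,-0.025,0],0,1],[[-0.04,-0.025,0],0,1],[[-0.04,-0.025,0],0,1],[[-0.04,-0.025,0],0,1],[[-0.04,-0.025,0],0,1],[[0,0,0],0,1],[[0,0,0],0,1]]'
python3 - <<'E'
from h import *
import pickle
s=arm.observe();im=cams.get_image("wrist")
def w(s,im):
    T=np.eye(4);T[:3,:3]=R.from_rotvec(s["ee_rot"]).as_matrix();T[:3,3]=s["position"];im["cam_to_world"]=T@np.array(im["mount"]);return im
im=w(s,im);print(s["position"],s["joints"]);pickle.dump(im,open("w1.pkl","wb"));cv2.imwrite("pics/w1.png",cv2.resize(im["image"],(800,600)))
E
```

```text
clock: 0.65
position: [0.1547, 0.6063, 0.4521]
ee_rot: [0.392, 3.117, 0.011]
force: [0.2, 0.7, 0.2]
width: 0.997
gripper_force: 0.0
clock: 1.65
position: [0.4158, 0.3316, 0.4466]
ee_rot: [-0.396, -3.116, 0.0]
force: [0.2, 1.1, 0.2]
width: 1.004
gripper_force: 0.0
[0.41575341 0.33164486 0.4466266 ] [-0.95919543  0.17610827  0.23216139  1.41033138 -0.04045164  1.56004162
  0.58788795]
```

View pics/w1.png

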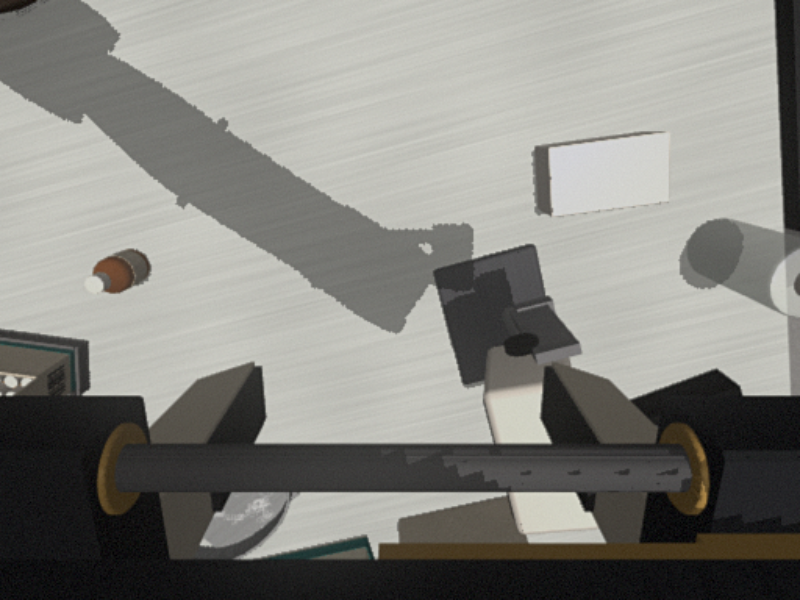

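The wrist image shows the scanner's foot plate, with corners at about (435,270), (535,245) and (465,387). The fingers hide part of the head. I'll move on to the carton.

Careful with the scale: turns go in shares of 180 degrees. That gives: 0.143 rad is 0.0455.

```bash
python3 nudge.py '[[[-0.014,-0.046,0],0,1],[[-0.014,-0.046,0],0,1],[[-0.014,-0.046,0],0,1],[[-0.014,-0.046,0],0,1],[[-0.014,-0.046,0],0,1],[[-0.014,-0.046,0],0,1],[[-0.014,-0.046,0],0,1],[[-0.014,-0.046,0],0,1],[[-0.014,-0.046,0],0,1],[[-0.014,-0.046,0],0,1]]'; python3 nudge.py '[[[-0.014,-0.046,0],0,1],[[0,0,0],0.0455,1],[[0,0,0],0.0455,1],[[0,0,0],0.0455,1],[[0,0,0],0.0455,1],[[0,0,0],0.0455,1],[[0,0,0],0.0455,1],[[0,0,0],0.0455,1]]'; python3 nudge.py '[[[0,0,0],0.0455,0],[[0,0,0],0.0455,0],[[0,0,0],0.0455,0],[[0,0,0],0.0455,0],[[0,0,0],0.0455,0],[[0,0,0],0,0],[[0,0,0],0,0]]'
cat >> h.py <<'E'
def wrist(n):
    s=arm.observe();im=cams.get_image("wrist");T=np.eye(4);T[:3,:3]=R.from_rotvec(s["ee_rot"]).as_matrix();T[:3,3]=s["position"];im["cam_to_world"]=T@np.array(im["mount"])
    import pickle;pickle.dump(im,open(n+".pkl","wb"));return s,im
E
python3 - <<'E'
from h import *
import pickle
s,im=wrist("w2");print(s["position"],s["joints"]);cv2.imwrite("pics/w2.png",cv2.resize(im["image"],(800,600)))
M=R.from_rotvec(s["ee_rot"]).as_matrix();print(np.degrees(np.arctan2(M[1,0],M[0,0])),M[:,2])
im=pickle.load(open("w1.pkl","rb"));k=.64
P=[onz(im,u*k-.2,v*k-.2,.01) for u,v in((435,270),(535,245),(465,387))];print(np.round(P,3),np.linalg.norm(P[0]-P[1]),np.linalg.norm(P[0]-P[2]))
for a,b in((0,1),(0,2)):d=P[b]-P[a];print(np.degrees(np.arctan2(d[1],d[0])))
E
```

```text
clock: 2.7
position: [0.4371, -0.1478, 0.4469]
ee_rot: [0.386, 3.117, 0.001]
force: [1.5, 0.1, -0.6]
width: 1.002
gripper_force: 0.0
clock: 3.5
position: [0.4399, -0.1939, 0.4466]
ee_rot: [-1.842, -2.544, -0.0]
force: [0.4, -0.6, 0.6]
width: 1.003
gripper_force: 0.0
clock: 4.2
position: [0.4397, -0.1946, 0.4466]
ee_rot: [-2.608, -1.751, 0.0]
force: [0.8, 0.4, 0.0]
width: 0.441
gripper_force: 0.0
[ 0.4396729  -0.19456203  0.44662964] [-0.48979878  0.07115227  0.88708028  1.55428797 -0.05526141  1.54257103
  0.00903435]
67.73605230987164 [-1.59285276e-04  1.73405214e-04 -9.99999972e-01]
[[0.493 0.35  0.01 ]
 [0.493 0.467 0.01 ]
 [0.648 0.351 0.01 ]] 0.11680423137024785 0.15443562559740423
90.00457242661143
0.44635562389956734
```

View pics/w2.png

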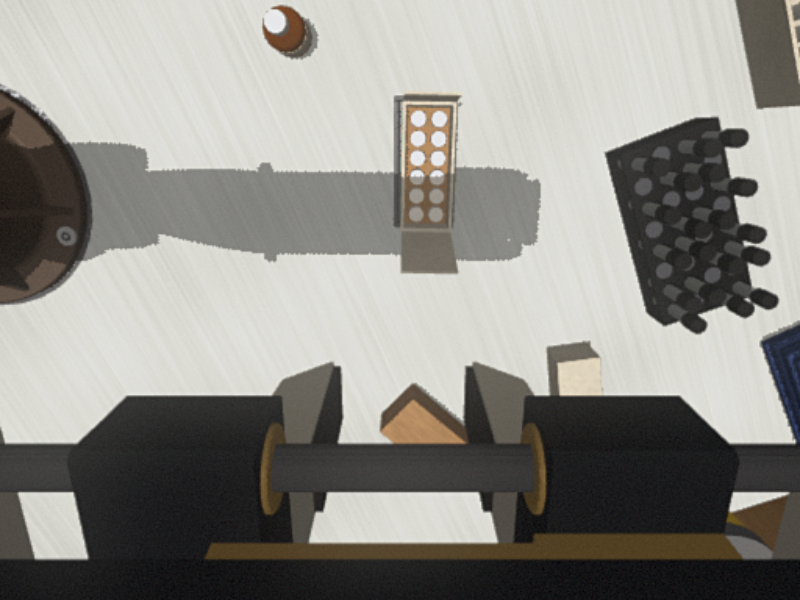

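The wrist view shows the carton rim corners at about (404,101), (457,99), (453,229) and (402,229). The long flap runs from row 229 to 272. The short flap is nearly upright at row 97.

Run:
```python
from h import *
import pickle
im=pickle.load(open("w2.pkl","rb"));k=.64
P=[onz(im,u*k-.2,v*k-.2,.085) for u,v in((404,101),(457,99),(453,229),(402,229))];print(np.round(P,4),[round(np.linalg.norm(P[i]-P[(i+1)%4]),4) for i in range(4)],np.mean(P,0))
for a,b in((3,0),(2,1)):d=P[b]-P[a];print(np.degrees(np.arctan2(d[1],d[0])))
N=[onz(im,u*k-.2,v*k-.2,.022) for u,v in((394,97),(394,227))];d=N[0]-N[1];print(np.round(N,4),np.linalg.norm(d),np.degrees(np.arctan2(d[1],d[0])))
# tops tip angle: intersect with carton xz plane
a=np.radians(67.3);x=np.array([np.cos(a),np.sin(a),0]);y=np.array([-x[1],x[0],0]);c=np.mean(P,0);c[2]=.005
for p in((429,272),(432,96)):
    o,d=ray(im,p[0]*k-.2,p[1]*k-.2);t=((c-o)@y)/(d@y)
    for h in(.12,.13,.14,.15,.16,.17): q=o+d*(h-o[2])/d[2];print(h,np.round([(q-c)@x,(q-c)@y],4))
```

```text
[[ 0.4824 -0.0943  0.085 ]
 [ 0.528  -0.1111  0.085 ]
 [ 0.4823 -0.2219  0.085 ]
 [ 0.4359 -0.2028  0.085 ]] [np.float64(0.0485), np.float64(0.1198), np.float64(0.0502), np.float64(0.1181)] [ 0.48213595 -0.15753     0.085     ]
66.80059852905353
67.59874059146934
[[ 0.4757 -0.0839  0.022 ]
 [ 0.4242 -0.2077  0.022 ]] 0.13403586588651945 67.42955892937458
0.12 [-0.094  -0.0005]
0.13 [-0.0914  0.    ]
0.14 [-0.0888  0.0005]
0.15 [-0.0862  0.001 ]
0.16 [-0.0836  0.0016]
0.17 [-0.081   0.0021]
0.12 [0.0608 0.0004]
0.13 [0.0602 0.0009]
0.14 [0.0596 0.0014]
0.15 [0.059  0.0019]
0.16 [0.0584 0.0024]
0.17 [0.0578 0.0029]
```

In the tool's units: 0.007 rad is 0.0022.

```bash
python3 nudge.py '[[[0.05,0.0083,0],0.0022,0],[[0.05,0.0083,0],0,0],[[0.05,0.0083,0],0,0],[[0,0,0.047],0,0],[[0,0,0.047],0,0],[[0,0,0.047],0,0],[[0,0,0.047],0,0],[[0,0,0.047],0,0],[[0,0,0.047],0,0],[[0,0,0.025],0,0]]'; python3 nudge.py '[[[0,0,0.015],0,0],[[0,0,0.01],0,0],[[0,0,0],0,0]]'
python3 - <<'E'
from h import *
s=arm.observe();p=s["position"];a=np.radians(67.3);x=np.array([np.cos(a),np.sin(a)]);d=p[:2]-[.482,-.158];print(d@x,d@[-x[1],x[0]],p[2])
im=cams.get_image("top")["image"][180:255,250:350];i2=cams.get_image("scene")["image"][125:215,200:320]
cv2.imwrite("pics/a.png",np.hstack([cv2.resize(im,(400,300)),cv2.resize(i2,(400,300))]))
E
```

```text
clock: 5.25
position: [0.5175, -0.0682, 0.1362]
ee_rot: [-2.615, -1.737, 0.006]
force: [-0.6, -0.4, -0.0]
width: 0.002
gripper_force: 0.0
clock: 5.55
position: [0.5189, -0.0686, 0.1138]
ee_rot: [-2.618, -1.735, 0.002]
force: [-0.5, 0.2, 0.1]
width: 0.006
gripper_force: 0.0
0.09670987467082887 0.00042247804224555 0.1137944700888521
```

```bash
python3 nudge.py '[[[-0.012,0,0],0,0],[[-0.012,0,0],0,0],[[-0.012,0,0],0,0],[[-0.01,0,0.003],0,0],[[-0.01,0,0.003],0,0],[[-0.01,0,0.003],0,0],[[0,0,0.004],0,0],[[0,0,0.004],0,0],[[0,0,0.004],0,0],[[0,0,0.003],0,0]]';python3 nudge.py '[[[0,0,0.002],0,0],[[0,0,0],0,0]]'
```

```text
clock: 6.65
position: [0.4937, -0.1292, 0.0902]
ee_rot: [-2.619, -1.734, 0.0]
force: [-0.1, -0.1, 0.3]
width: 0.005
gripper_force: 0.3
clock: 6.85
position: [0.4936, -0.1294, 0.0884]
ee_rot: [-2.62, -1.734, 0.0]
force: [-1.1, -0.4, 1.5]
width: 0.005
gripper_force: 0.0
```

```bash
python3 nudge.py '[[[0,0,0.001],0,0],[[0,0,0.001],0,0],[[0,0,0],0,0]]';python3 nudge.py '[[[0,0,0.001],0,0],[[0,0,0.001],0,0],[[0,0,0],0,0]]'
```

```text
clock: 7.15
position: [0.494, -0.1296, 0.0878]
ee_rot: [-2.62, -1.733, -0.002]
force: [-4.1, 1.4, 17.2]
width: 0.004
gripper_force: 7.9
clock: 7.45
position: [0.4947, -0.1299, 0.0873]
ee_rot: [2.62, 1.732, 0.005]
force: [-8.8, 3.6, 38.5]
width: 0.005
gripper_force: 18.9
```

Short flap pressed flat: contact at z 0.0875, as expected. Next is the long flap.

```bash
python3 nudge.py '[[[0,0,-0.04],0,0],[[0,0,-0.05],0,0],[[0,0,-0.05],0,0],[[0,0,-0.03],0,0],[[-0.04,0,0],0,0],[[-0.04,0,0],0,0],[[-0.04,0,0],0,0],[[-0.04,0,0],0,0],[[-0.01,0,0],0,0],[[0,0,0],0,0]]'
python3 - <<'E'
from h import *
s=arm.observe();p=s["position"];a=np.radians(67.3);x=np.array([np.cos(a),np.sin(a)]);d=p[:2]-[.482,-.158];print(d@x,d@[-x[1],x[0]],p[2])
im=cams.get_image("top")["image"][180:255,250:350];i2=cams.get_image("scene")["image"][125:215,200:320]
cv2.imwrite("pics/b.png",np.hstack([cv2.resize(im,(400,300)),cv2.resize(i2,(400,300))]))
E
```

```text
clock: 8.45
position: [0.4261, -0.2877, 0.2549]
ee_rot: [2.623, 1.728, 0.0]
force: [-0.1, 1.1, 0.2]
width: 0.005
gripper_force: 0.0
-0.14122711556047635 0.0015495043344200498 0.25490560168932047
```

View pics/b.png

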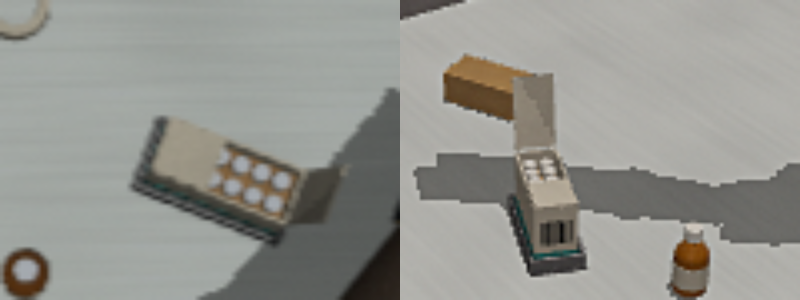

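The short flap lies flat in both views. Now the long flap.

```bash
python3 nudge.py '[[[0,0,0.04],0,0],[[0,0,0.04],0,0],[[0,0,0.032],0,0],[[0,0,0],0,0],[[0.014,0,0],0,0],[[0.014,0,0],0,0],[[0.014,0,0],0,0],[[0.014,0,0],0,0],[[0.014,0,0],0,0],[[0,0,0],0,0]]'; python3 nudge.py '[[[0.01,0,0.0025],0,0],[[0.01,0,0.0025],0,0],[[0.01,0,0.0025],0,0],[[0.01,0,0.0025],0,0],[[0.006,0,0.007],0,0],[[0.006,0,0.007],0,0],[[0.006,0,0.007],0,0],[[0.006,0,0.007],0,0],[[0,0,0.004],0,0],[[0,0,0.004],0,0]]'; python3 nudge.py '[[[0,0,0.003],0,0],[[0,0,0],0,0]]'
```

```text
clock: 9.55
position: [0.4558, -0.2191, 0.1429]
ee_rot: [-2.617, -1.738, -0.002]
force: [0.7, 0.4, 0.5]
width: 0.007
gripper_force: 0.0
clock: 10.55
position: [0.4794, -0.1629, 0.0963]
ee_rot: [-2.62, -1.733, 0.001]
force: [0.4, 0.2, 0.6]
width: 0.006
gripper_force: 0.1
clock: 10.75
position: [0.4792, -0.1631, 0.0934]
ee_rot: [-2.621, -1.732, 0.001]
force: [0.3, -0.6, -0.2]
width: 0.004
gripper_force: 0.0
```

```bash
python3 nudge.py '[[[0.005,0,0.001],0,0],[[0.005,0,0.001],0,0],[[0,0,0.001],0,0],[[0,0,0.001],0,0],[[0,0,0],0,0]]'; python3 nudge.py '[[[0,0,0.001],0,0],[[0,0,0],0,0]]'
```

```text
clock: 11.25
position: [0.4843, -0.1526, 0.0905]
ee_rot: [-2.619, -1.734, -0.003]
force: [-1.9, 5.6, 14.2]
width: 0.003
gripper_force: 6.6
clock: 11.45
position: [0.4846, -0.1527, 0.0903]
ee_rot: [-2.619, -1.734, -0.005]
force: [-4.8, 6.3, 25.5]
width: 0.006
gripper_force: 12.6
```

Both flaps are shut, with contact at z 0.0903. Before gripping I need a better measurement of the head, so I'll take two wrist views of it.

In the tool's units: -0.132 rad is -0.042.

```bash
python3 nudge.py '[[[0,0,-0.05],0,1],[[0,0,-0.05],0,1],[[0,0,-0.05],0,1],[[0,0,-0.05],0,1],[[0,0,-0.05],0,1],[[0,0,-0.05],0,1],[[0,0,-0.05],0,1],[[0,0,-0.05],-0.042,1],[[0,0,0],-0.042,1],[[0,0,0],-0.042,1]]'; python3 nudge.py '[[[0.049,-0.007,0],0,1],[[0.049,-0.007,0],0,1],[[0.049,-0.007,0],0,1],[[0.049,-0.007,0],0,1],[[0.049,-0.007,0],0,1],[[0.049,-0.007,0],0,1],[[0.049,-0.007,0],0,1],[[0.049,-0.007,0],0,1],[[0.049,-0.007,0],0,1],[[0,0,0],0,1]]'; python3 nudge.py '[[[0,0,0],0,1],[[0,0,0],0,1]]' >/dev/null
python3 -c "
from h import *
s,im=wrist('v1');print(s['position'])"
python3 nudge.py '[[[0,0.047,0],0,1],[[0,0.047,0],0,1],[[0,0.047,0],0,1],[[0,0.047,0],0,1],[[0,0.047,0],0,1],[[0,0.047,0],0,1],[[0,0,0],0,1],[[0,0,0],0,1],[[0,0,0],0,1]]'
python3 -c "
from h import *
import pickle
s,im=wrist('v2');a=pickle.load(open('v1.pkl','rb'))
o=np.vstack([cv2.resize(x['image'][:260],(590,300),interpolation=cv2.INTER_CUBIC) for x in(a,im)]);cv2.imwrite('pics/v.png',o)"
```

```text
clock: 12.45
position: [0.4839, -0.154, 0.4901]
ee_rot: [2.221, 2.219, 0.003]
force: [-0.4, -0.2, -0.3]
width: 0.824
gripper_force: 0.0
clock: 13.45
position: [0.4201, 0.2952, 0.4868]
ee_rot: [-2.215, -2.225, 0.004]
force: [0.5, 0.5, 0.3]
width: 0.999
gripper_force: 0.0
[0.4235777  0.28654593 0.48886957]
clock: 14.6
position: [0.6987, 0.2857, 0.4909]
ee_rot: [2.23, 2.212, 0.003]
force: [-0.6, 0.0, 0.6]
width: 0.997
gripper_force: 0.0
```

View pics/v.png

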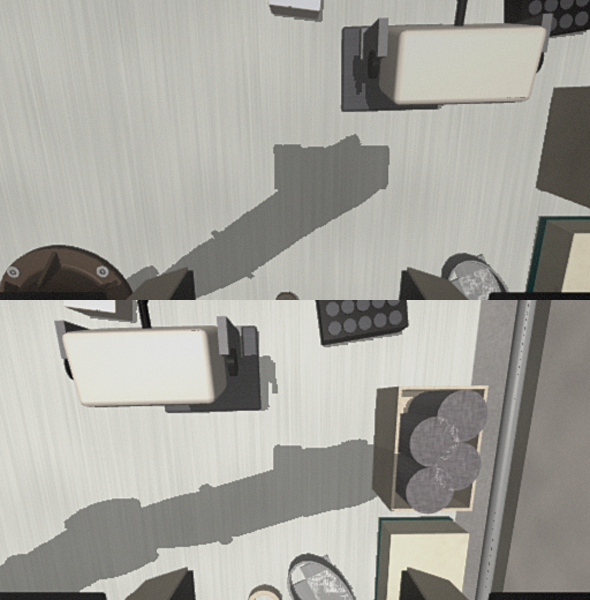

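The two views show the head's top face at about (380–545, 25–103) in v1 and (62–227, 325–408) in v2. I'll measure the end edges at sub-pixel level and intersect the viewing planes.

Run:
```python
from h import *
import pickle
for n,r,(l,rr) in(("v1",(25,45,60,75,82),((325,360),(450,478))),("v2",(30,45,60,75,84),((50,72),(175,205)))):
    g=cv2.cvtColor(pickle.load(open(n+".pkl","rb"))["image"],cv2.COLOR_BGR2GRAY)
    for y in r: print(n,y,l,g[y,l[0]:l[1]],"|",g[y,rr[0]:rr[1]])
    for x in ((365,445) if n=="v1" else(75,170)): print("col",x,g[15:35,x] if n=="v1" else g[15:40,x],g[75:100,x])
```

```text
v1 25 (325, 360) [ 56  53  55  80 121 127 120 121 124 121 125 119 114 113 115 116 115 117
 116 115 118 118 123 118 117 120 119 123 128 128 127 132 129 129 131] | [194 191 191 195 192 191 192 196 194 194 196 193 196 195 192 194 194 196
 192 195 194 189 177 145 115 115 114 103]
v1 45 (325, 360) [ 46  50  70 122 128 121 125 124 121 127 125  90  86  87  92  90  89  90
  89  98 118 151 171 179 188 196 200 202 203 199 202 202 202 201 199] | [199 196 200 197 198 199 197 199 198 198 200 197 198 198 201 196 197 192
 181 143  85  69 132 147 173 185 184 183]
v1 60 (325, 360) [ 44  40  42  43  61  83  88  83  85  85  87  87  89  85  91  89  89  83
 107 131 163 175 184 189 196 202 198 200 200 200 200 200 200 202 199] | [199 198 201 199 199 196 197 200 197 199 196 197 198 195 185 168  73  46
 130 184 191 187 183 181 181 181 185 184]
v1 75 (325, 360) [ 56  55  51  52  72  86  88  88  85  88  85  85  87  87  89  89  88 113
 143 173 179 188 194 201 199 202 200 202 197 203 203 200 202 199 198] | [197 196 194 199 199 197 198 197 200 192 180 168 178 185 186 186 183 189
 185 184 179 180 181 183 183 180 1
[... 1554 characters left out ...]
4  85  67  58  60  64  63  62  62  60  61]
v2 84 (50, 72) [217 215 214 210 209 207 212 214 216 214 203 209 208 208 218 220 212 209
 198 208 219 225] | [225 221 224 222 222 223 216 207 195 186 150 110  93  85  70  62  65  59
  66  62  58  58  58  64  65  61  67  61  67  62]
col 75 [218 217 215 218 218 213 218 220 222 123  64 129 150 186 220 223 223 223
 224 223 225 226 225 225 224] [225 224 224 222 224 225 224 225 223 224 222 225 225 216 195 175 156 177
 207 207 207 206 209 213 210]
col 170 [207 206 208 206 209 211 214 163 134 136 173 199 225 225 226 226 227 225
 224 224 226 224 225 225 228] [225 226 225 223 223 225 223 222 222 224 224 206 187 170 137  68  59  63
  63  67  58  60 135 217 221]
```

```bash
cat > head.py <<'E'
from h import *
import pickle
def cross(p,i0,st,lev):
    i=i0
    while p[i+st]>=lev: i+=st
    return i+st*(p[i]-lev)/(p[i]-p[i+st])
def quad(n,c,rx,ry,ratio):
    im=pickle.load(open(n+".pkl","rb"));g=cv2.cvtColor(im["image"],cv2.COLOR_BGR2GRAY).astype(float)
    lev=ratio*np.median(g[c[1]-15:c[1]+15,c[0]-30:c[0]+30])
    gh=cv2.blur(g,(1,5));gv=cv2.blur(g,(5,1));L={}
    def fit(P):
        P=np.array(P,np.float32);
        vx,vy,x0,y0=cv2.fitLine(P,cv2.DIST_HUBER,0,.01,.01).ravel();r=(P[:,0]-x0)*vy-(P[:,1]-y0)*vx
        return np.array([vy,-vx,-(x0*vy-y0*vx)]),np.std(r)
    L["l"]=fit([(cross(gh[y],c[0],-1,lev),y) for y in ry]);L["r"]=fit([(cross(gh[y],c[0],1,lev),y) for y in ry])
    L["b"]=fit([(x,cross(gv[:,x],c[1],-1,lev)) for x in rx]);L["f"]=fit([(x,cross(gv[:,x],c[1],1,lev)) for x in rx])
    X=lambda a,b:(lambda q:q[:2]/q[2])(np.cross(L[a][0],L[b][0]))
    print(n,[round(v[1],2) for v in L.values()])
    return im,{a+b:X(a,b) for a in"lr" for b in"bf"}
for ratio in(.96,.93,.9):
    a,A=quad("v1",(400,60),range(360,445,3),range(35,78,2),ratio);b,B=quad("v2",(125,60),range(75,175,3),range(38,82,2),ratio)
    C={}
    for k in A:
        C[k],e=tri([ray(a,*A[k]),ray(b,*B[k])]);print(k,np.round(C[k],4),np.round(e[0]*1000,2))
    for s in"lr":
        d=C[s+"b"]-C[s+"f"];print(s,"len",np.linalg.norm(d),"tilt",np.arctan2(d[2],np.hypot(d[0],d[1])),"yaw",np.degrees(np.arctan2(d[1],d[0])))
    d=C["rf"]+C["rb"]-C["lf"]-C["lb"];print("roll",d[2]/np.linalg.norm(d),"yaw y",np.degrees(np.arctan2(d[1],d[0])),np.linalg.norm(d)/2,"centre",np.mean(list(C.values()),0))
E
python3 head.py
```

```text
v1 [np.float32(0.08), np.float32(0.09), np.float32(0.14), np.float32(0.13)]
v2 [np.float32(0.15), np.float32(0.14), np.float32(0.29), np.float32(0.04)]
lb [0.5116 0.4177 0.3017] 0.11
lf [0.5129 0.3656 0.2912] 0.0
rb [0.6238 0.4196 0.2997] 0.05
rf [0.6236 0.3675 0.2908] 0.09
l len 0.05312326585052877 tilt 0.19863131020635807 yaw 91.41306334821432
r len 0.05284687835268161 tilt 0.16789007160015823 yaw 89.76022777882618
roll -0.010872453494077665 yaw y 1.006840898735716 0.11144916299209524 centre [0.56797846 0.39260223 0.29584423]
v1 [np.float32(0.08), np.float32(0.12), np.float32(0.09), np.float32(0.18)]
v2 [np.float32(0.08), np.float32(0.14), np.float32(0.22), np.float32(0.03)]
lb [0.511 0.418 0.301] 0.08
lf [0.5121 0.3652 0.291 ] 0.01
rb [0.6242 0.4198 0.3002] 0.03
rf [0.6244 0.3671 0.2902] 0.08
l len 0.053733035326582274 tilt 0.18688563403412986 yaw 91.18488923338973
r len 0.05363894313667718 tilt 0.18740721443393593 yaw 90.13569629816759
roll -0.007310698282893677 yaw y 0.9719752787931151 0.11280392849634142 centre [0.5679105  0.39253438 0.29562579]
v1 [np.float32(0.08), np.float32(0.12), np.float32(0.06), np.float32(0.22)]
v2 [np.float32(21.91), np.float32(0.1), np.float32(0.25), np.float32(0.03)]
lb [0.5105 0.4183 0.3003] 0.05
lf [0.5113 0.3648 0.291 ] 0.02
rb [0.6246 0.4201 0.3002] 0.05
rf [0.625  0.3668 0.29  ] 0.08
l len 0.054253322297642965 tilt 0.1716264428569779 yaw 90.8653600367711
r len 0.054300503333679084 tilt 0.19018849543299968 yaw 90.38471503076192
roll -0.004994373239459746 yaw y 0.9479431597203068 0.113960676051236 centre [0.56784132 0.39249436 0.29536829]
```

Head tilt is about 0.187 rad and its x axis is at 90.8°. The pivot is near (0.568, 0.3996, 0.259), against 0.260 expected, so the reading spot is about (0.5705, 0.2325, 0.2275). Back to the carton to grip it 25 mm towards its +x end.

Careful with the scale: turns go in shares of 180 degrees. That gives: 0.132 rad is 0.042.

```bash
python3 nudge.py '[[[-0.042,-0.0207,0],0,1],[[-0.042,-0.0207,0],0,1],[[-0.042,-0.0207,0],0,1],[[-0.042,-0.0207,0],0,1],[[-0.042,-0.0207,0],0,1],[[-0.042,-0.0207,0],0,1],[[-0.042,-0.0207,0],0,1],[[-0.042,-0.0207,0],0,1],[[-0.042,-0.0207,0],0,1],[[-0.042,-0.0207,0],0,1]]' >/dev/null; python3 nudge.py '[[[0,0,0],0.042,1],[[0,0,0],0.042,1],[[0,0,0],0.042,1],[[0,0,0.05],0,1],[[0,0,0.05],0,1],[[0,0,0.05],0,1],[[0,0,0.05],0,1],[[0,0,0.05],0,1],[[0,0,0],0,1],[[0,0,0],0,1]]'
cat > e.py <<'E'
from h import *
s=arm.observe();p=s["position"];M=R.from_rotvec(s["ee_rot"]).as_matrix();yw=np.degrees(np.arctan2(M[1,0],M[0,0]));a=np.radians(67.3)
x=np.array([np.cos(a),np.sin(a)]);d=p[:2]-[.482,-.158];print("carton xy",np.round([d@x,d@[-x[1],x[0]]],4),"z",p[2],"yaw",yw,"need tool",np.round(M.T@(np.array([.482+.025*x[0],-.158+.025*x[1],.046])-p),4))
E
python3 e.py; python3 -c "
from h import *
s,im=wrist('w3');cv2.imwrite('pics/w3.png',im['image'])"
```

```text
clock: 16.65
position: [0.4889, -0.1313, 0.2411]
ee_rot: [-2.62, -1.732, -0.003]
force: [0.9, -0.5, 0.5]
width: 0.999
gripper_force: 0.0
carton xy [0.0273 0.004 ] z 0.2411248613690906 yaw 66.93751823591316 need tool [-0.0026  0.0038  0.1951]
```

View pics/w3.png

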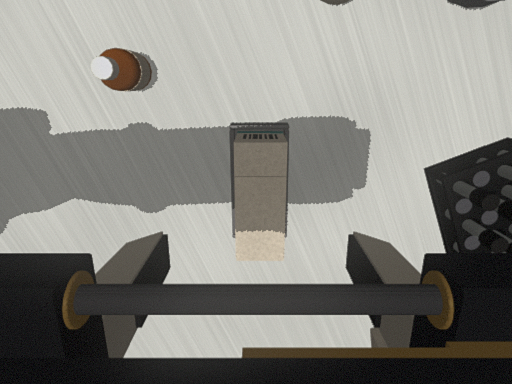

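The picture shows both flaps flat and the carton centred between the fingers, with its +x end edge at row 140. Now descend and grip lightly.

In the tool's units: -0.005 rad is -0.0016.

```bash
python3 -c "
from h import *
import pickle
im=pickle.load(open('w3.pkl','rb'));a=np.radians(67.3);x=np.array([np.cos(a),np.sin(a)]);q=onz(im,260,140,.0905)[:2]-[.482,-.158];print(q@x,q@[-x[1],x[0]])"
python3 nudge.py '[[[-0.001,0.003,0.045],-0.0016,1],[[-0.001,0,0.045],0,1],[[0,0,0.045],0,1],[[0,0,0.04],0,1],[[0,0,0.02],0,1],[[0,0,0],0,1],[[0,0,0],0,1]]'; python3 e.py; python3 nudge.py '[[[0,0,0],0,0.3],[[0,0,0],0,0.3],[[0,0,0],0,0.3],[[0,0,0],0,0.3],[[0,0,0],0,0.3],[[0,0,0],0,0.3],[[0,0,0],0,0.3],[[0,0,0],0,0.3]]' 6
```

```text
0.061367599929577944 0.0008088853131454107
clock: 17.4
position: [0.4938, -0.135, 0.0466]
ee_rot: [2.614, 1.738, 0.006]
force: [0.8, 0.1, 0.8]
width: 0.999
gripper_force: 0.0
carton xy [ 0.0258 -0.002 ] z 0.046618721211302214 yaw 67.22236450028797 need tool [-0.0008 -0.002   0.0006]
clock: 18.2
position: [0.4913, -0.1346, 0.0443]
ee_rot: [-2.617, -1.738, -0.001]
force: [-1.9, 1.3, 4.5]
width: 0.546
gripper_force: 6.0
```

```bash
python3 nudge.py '[[[-0.002,0,-0.003],0,0.3],[[-0.0025,0,-0.003],0,0.3],[[-0.0025,0,-0.003],0,0.3],[[-0.0025,0,-0.003],0,0.3],[[-0.0025,0,-0.003],0,0.3],[[0,0,0],0,0.3],[[0,0,0],0,0.3]]' 6
python3 - <<'E'
from h import *
s,im=wrist("w4")
a=cams.get_image("top")["image"][190:250,270:350];b=cams.get_image("scene")["image"][140:215,215:315]
cv2.imwrite("pics/w4.png",np.hstack([cv2.resize(im["image"][60:300,130:386],(400,375),interpolation=cv2.INTER_CUBIC),cv2.resize(b,(400,375),interpolation=cv2.INTER_CUBIC)]))
E
```

```text
clock: 18.9
position: [0.4869, -0.1462, 0.0594]
ee_rot: [2.616, 1.738, 0.001]
force: [1.2, 1.3, -2.5]
width: 0.541
gripper_force: 6.0
```

View pics/w4.png

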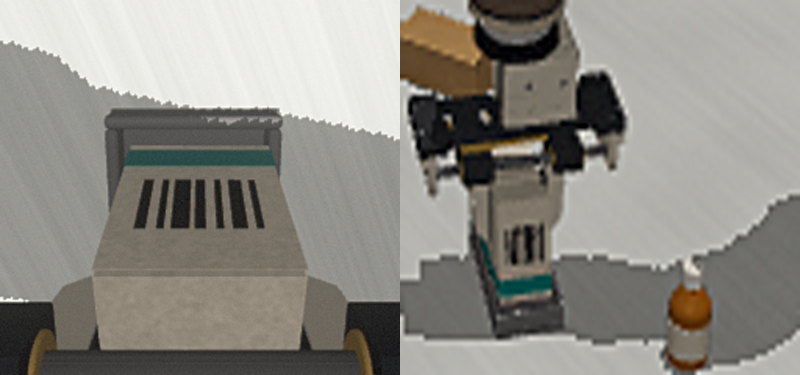

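The wrist crop shows the barred end face tilted up, with its top edge at about crop row 270 and its bottom edge at about row 147. I'll measure the tilt from those edges.

Run:
```python
from h import *
import pickle
im=pickle.load(open("w4.pkl","rb"));I=im["image"]
print("col u=290 v150..175",I[150:172,290].tolist())
print("col u=258 v225..242",cv2.cvtColor(I,cv2.COLOR_BGR2GRAY)[225:242,258])
g=cv2.cvtColor(I,cv2.COLOR_BGR2GRAY)
for v in(156,160,165,180,200,220,228): print(v,"L",188,g[v,184:222],"R",g[v,298:330])
```

```text
col u=290 v150..175 [[85, 90, 90], [85, 88, 88], [83, 85, 84], [98, 106, 112], [108, 119, 130], [97, 109, 105], [79, 84, 59], [74, 77, 45], [74, 79, 50], [75, 78, 48], [75, 78, 50], [74, 77, 45], [71, 74, 44], [73, 76, 44], [73, 78, 44], [78, 82, 48], [96, 104, 96], [103, 112, 120], [105, 118, 125], [103, 113, 122], [103, 115, 121], [103, 114, 120]]
col u=258 v225..242 [111 110 114 116 112 109 112 125 118 115 116 115 142 137 136 133 139]
156 L 188 [150 150 147 151 150 150 151 147 149 150 146 148 147 124  84  78  79  83
  84  82  77  71  59  57  56  64  82  85  74  75  75  73  73  75  72  72
  74  75] R [ 76  79  74  77  75  72  84  86  84  84  78  89 146 151 149 149 149 153
 147 145 152 154 153 152 151 151 150 146 148 153 152 149]
160 L 188 [149 148 148 152 150 147 150 150 148 148 149 146 150 152  90  76  81  81
  78  78  80  73  57  57  60  64  74  67  69  64  61  68  65  69  64  65
  65  62] R [ 71  66  70  69  69  69  72  84  86  86  77  88 145 151 149 147 149 147
 150 148 148 148 150 152 151 149 149 148 147 149 149 151]
165 L 188 [148 152 150 148 145 150 151 151 152 148 147 150 1
[... 734 characters left out ...]
 117 117 120 119 114 114 117 113 118 117 116
 120 147 152 150 148 147 147 147 146 146 145 142 144 144]
220 L 188 [149 148 149 146 146 146 149 151 125 116 116 119 119 117 119 118 114 116
 117 116 117 114 120 118 121 116 118 121 117 117 116 114 114 110 113 113
 116 114] R [116 117 115 118 114 115 116 117 117 118 121 115 119 115 116 112 115 112
 118 116 116 111 112 109 111 128 147 150 148 149 148 146]
228 L 188 [144 148 153 147 147 144 119 115 117 120 118 121 115 113 115 113 111 114
 115 114 117 115 118 113 119 116 117 116 117 115 112 116 119 116 120 121
 125 119] R [116 114 113 118 114 113 115 113 114 116 116 117 115 111 113 115 114 116
 116 118 118 116 113 116 121 117 118 122 143 150 151 148]
```

The measured end-face length is 79.7 mm against 80, and the tilt is about 0.175–0.19 rad, which matches the head. Now tighten, wait, and lift.

```bash
python3 nudge.py '[[[0,0,0],0,0.3],[[0,0,0],0,0.3],[[0,0,0],0,0.3],[[0,0,0],0,0.3]]' 45; python3 nudge.py '[[[0,0,-0.01],0,0.3],[[0,0,-0.02],0,0.3],[[0,0,-0.03],0,0.3],[[0,0,-0.04],0,0.3],[[0,0,-0.05],0,0.3],[[0,0,-0.03],0,0.3],[[0,0,-0.01],0,0.3],[[0,0,0],0,0.3],[[0,0,0],0,0.3]]' 45
python3 - <<'E'
from h import *
s,im=wrist("w5");cv2.imwrite("pics/w5.png",im["image"])
g=cv2.cvtColor(im["image"],cv2.COLOR_BGR2GRAY)
for v in(180,200,220): print(v,"L",g[v,184:212],"R",g[v,304:330])
print(im["image"][140:170,290].tolist());print(g[225:242,258])
E
```

```text
clock: 19.45
position: [0.4867, -0.1458, 0.0592]
ee_rot: [2.617, 1.738, 0.0]
force: [0.6, 0.1, -3.4]
width: 0.544
gripper_force: 45.0
clock: 20.35
position: [0.4859, -0.1454, 0.2482]
ee_rot: [-2.616, -1.738, 0.001]
force: [0.4, 0.5, -2.4]
width: 0.547
gripper_force: 45.0
180 L [143 142 142 140 141 138 144 145 147 146 143 137 141 144 143 140 141 144
 145 144 138 122 111 110 109 108 113 109] R [109 111 106 111 110 108 121 144 144 142 139 142 140 141 138 144 139 140
 139 141 142 142 141 142 142 145]
200 L [228 233 235 233 228 230 232 229 231 231 231 231 229 234 216 132 105 106
 106 104 105 110 110 109 112 110 111 110] R [116 111 114 112 114 110 110 112 114 114 113 114 116 134 150 151 138 143
 146 150 145 149 147 148 135 141]
220 L [226 230 233 233 229 232 236 240 175 120 113 115 118 116 116 115 114 115
 115 116 113 113 116 116 113 115 115 115] R [114 116 112 112 110 114 113 112 113 110 109 114 114 113 111 110 107 103
 109 177 236 232 232 235 232 229]
[[139, 145, 145], [139, 144, 144], [141, 146, 147], [140, 147, 146], [138, 145, 146], [137, 144, 142], [138, 143, 142], [139, 144, 143], [134, 140, 139], [136, 143, 142], [133, 139, 140], [136, 140, 141], [138, 144, 143], [113, 121, 127], [99, 113, 119], [91, 102, 99], [69, 74, 51], [68, 70, 41], [65, 70, 36], [67, 70, 41], [69, 74, 44], [70, 72, 42], [65, 69, 39], [69, 72, 40], [66, 71, 37], [75, 75, 41], [88, 94, 88], [98, 110, 115], [97, 108, 116], [99, 110, 117]]
[106 102 110 113 106 104 106 120 112 112 108 110 133 134 129 128 134]
```

View pics/w5.png

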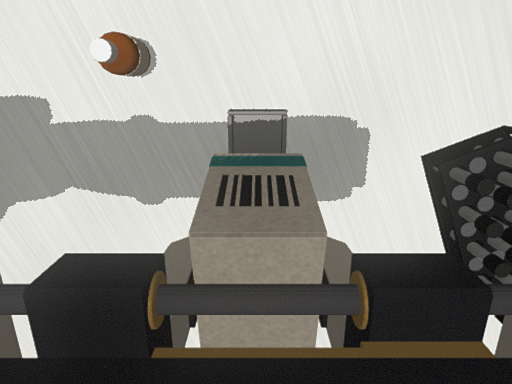

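Lifted cleanly, with the grip unchanged. Now I'll fit the end-face side edges for a refined tilt and the position of the carton's middle in the tool frame.

```bash
cat > t.py <<'E'
from h import *
import pickle,sys
im=pickle.load(open(sys.argv[1]+".pkl","rb"));g=cv2.cvtColor(im["image"],cv2.COLOR_BGR2GRAY).astype(float)
m=np.array(im["mount"])
def edge(v,side):
    st=-1 if side=="L" else 1;u=215 if side=="L" else 300;p=g[v]
    lo=112;u=int(257+st*(46+.31*(v-155)))-st*4
    while not(p[u+st]-lo>14 and p[u+2*st]-lo>14): u+=st
    hi=p[u+2*st]; return u+st*(0.5+ (1-(p[u+st]-lo)/(hi-lo)) )
vs=np.arange(170,230,2)
L=np.polyfit(vs,[edge(v,"L") for v in vs],1);Rr=np.polyfit(vs,[edge(v,"R") for v in vs],1)
print(L,Rr,np.std(np.polyval(L,vs)-[edge(v,"L") for v in vs]),np.std(np.polyval(Rr,vs)-[edge(v,"R") for v in vs]))
P=[]
for v in(152.8,232.0):
    l,r=np.polyval(L,v),np.polyval(Rr,v);Z=im["fx"]*.05/(r-l);c=np.array([((l+r)/2-im["cx"])/im["fx"]*Z,(v-im["cy"])/im["fy"]*Z,Z]);P.append(m[:3,:3]@c+m[:3,3])
    print(v,l,r,P[-1])
d=P[1]-P[0];t=np.arctan2(-d[0],-d[2]);print("len",np.linalg.norm(d),"tilt",t,"side",d[1])
end=(P[0]+P[1])/2;print("mid in tool",end-.06*np.array([np.cos(t),0,-np.sin(t)]))
E
python3 t.py w5; python3 t.py w4
python3 -c "
import pickle,cv2
g=cv2.cvtColor(pickle.load(open('w5.pkl','rb'))['image'],cv2.COLOR_BGR2GRAY)
for v in(157,162,170):print(g[v,200:220],g[v,296:316])"
```

```text
[ -0.30884055 260.09606115] [  0.31117432 254.44195601] 0.22138667935969342 0.17711690254499976
152.8 212.90522572321836 301.9893921413434 [0.04544406 0.00059691 0.03102649]
232.0 188.44505448223416 326.63439830430065 [ 0.03121053  0.00069173 -0.04459944]
len 0.07695377813489088 tilt 0.18603340170723812 side 9.481983370240833e-05
mid in tool [-0.02063744  0.00064432  0.00431126]
[-1.50674528e-01  2.25996125e+02] [  0.3095236  254.81770557] 1.5950902733425611 0.49223586286900717
152.8 202.97305736871937 302.11291128349774 [ 0.04918034 -0.0018587   0.01190998]
232.0 191.03963477918688 326.62718021403856 [ 0.03023101  0.00116583 -0.04243226]
len 0.057630746590222263 tilt 0.3355194086345376 side 0.0030245231567505434
mid in tool [-0.01694869 -0.00034644  0.00449444]
[145 145 145 141 146 145 147 142 140 140 139 127  85  69  72  67  69  64
  66  69] [ 63  62  61  63  60  61  59  80 134 143 142 141 140 137 147 140 141 140
 140 138]
[143 145 144 143 148 143 145 146 147 145  92  63  64  60  64  62  65  69
  66  66] [ 67  61  70  63  60  61  63  58  63  98 137 142 141 140 139 139 142 141
 138 139]
[140 141 144 142 140 143 149 145 124 108 107 108 107 113 108 108 111 112
 113 111] [107 110 109 112 111 114 109 105 107 103 108 125 140 138 140 142 145 141
 141 142]
```

Refined tilt is 0.186 rad against the head's 0.187, and the middle agrees with the geometry. Turn, then carry it gently to the scanner.

In the tool's units: -0.08 rad is -0.0255.

```bash
python3 nudge.py '[[[0,0,0],-0.0191,0.3],[[0,0,0],-0.0286,0.3],[[0,0,0],-0.0286,0.3],[[0,0,0],-0.0286,0.3],[[0,0,0],-0.0255,0.3],[[0.01,0.002,0],0,0.3],[[0.02,0.004,0],0,0.3],[[0.03,0.006,0],0,0.3],[[0.03,0.006,0],0,0.3],[[0.03,0.006,0],0,0.3]]'; python3 nudge.py '[[[0.03,0.006,0],0,0.3],[[0.03,0.006,0],0,0.3],[[0.03,0.006,0],0,0.3],[[0.03,0.006,0],0,0.3],[[0.03,0.006,0],0,0.3],[[0.03,0.006,0],0,0.3],[[0.03,0.006,0],0,0.3],[[0.02,0.004,0],0,0.3],[[0.01,0.002,0],0,0.3],[[0,0,0],0,0.3]]'
cat > f.py <<'E'
from h import *
s=arm.observe();p=s["position"];M=R.from_rotvec(s["ee_rot"]).as_matrix();yw=np.arctan2(M[1,0],M[0,0]);a=np.radians(90.8)
xh=np.array([np.cos(a),np.sin(a),0]);T=np.array([.5705,.2325,.2275])+.0206*xh-.0005*np.array([xh[1],-xh[0],0])+[0,0,.0038]
print(s["clock"],"tool delta",np.round(M.T@(T-p),4),"turn",round(-(a-yw),4),"grip",s["gripper_force"])
E
python3 f.py
```

```text
clock: 21.4
position: [0.5087, -0.0235, 0.2482]
ee_rot: [-2.21, -2.231, 0.001]
force: [0.2, -0.3, -2.8]
width: 0.543
gripper_force: 45.0
clock: 22.4
position: [0.554, 0.2161, 0.2486]
ee_rot: [-2.207, -2.236, 0.001]
force: [0.1, -0.6, -2.5]
width: 0.543
gripper_force: 45.0
22.4 tool delta [0.0368 0.0162 0.0173] turn -0.001 grip 44.99896287918091
```

```bash
python3 nudge.py '[[[0.008,0.004,0.004],0,0.3],[[0.01,0.004,0.004],0,0.3],[[0.01,0.004,0.005],0,0.3],[[0.009,0.004,0.004],0,0.3],[[0,0,0],0,0.3],[[0,0,0],0,0.3],[[0,0,0],0,0.3]]'; python3 f.py
python3 - <<'E'
from h import *
s,w=wrist("w6");b=cams.get_image("scene")["image"];t=cams.get_image("top")["image"]
cv2.imwrite("pics/f.png",np.hstack([cv2.resize(b[190:310,270:400],(400,369),interpolation=cv2.INTER_CUBIC),cv2.resize(w["image"],(400,369))]))
E
```

```text
clock: 23.1
position: [0.57, 0.2516, 0.2326]
ee_rot: [2.209, 2.234, 0.001]
force: [-0.6, 0.1, -1.9]
width: 0.546
gripper_force: 45.0
23.1 tool delta [ 0.0015 -0.0003  0.0013] turn -0.0027 grip 44.99886631965637
```

View pics/f.png

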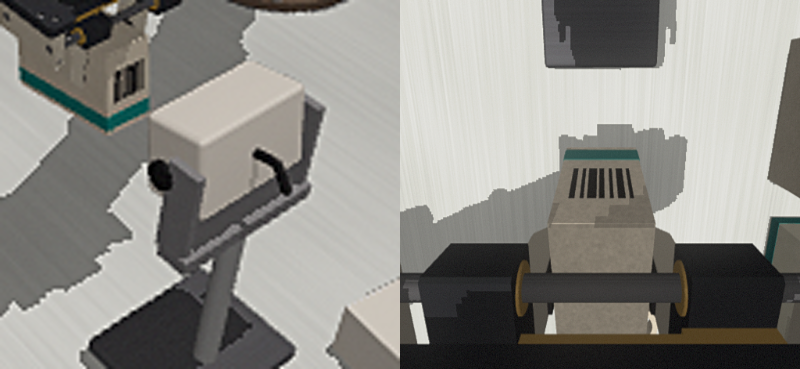

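The carton's barred end faces the head squarely at about 8 cm, the flaps are still closed, and the lean is parallel to the head. One last trim, let it settle, then hand in.

In the tool's units: -0.002 rad is -0.0006.

```bash
python3 nudge.py '[[[0.001,0,0.001],-0.0006,0.3],[[0,0,0],0,0.3],[[0,0,0],0,0.3],[[0,0,0],0,0.3],[[0,0,0],0,0.3],[[0,0,0],0,0.3]]'; python3 f.py; python3 -c "
from cell import arm, cams
print(arm.sign_off())"
```

```text
clock: 23.85
position: [0.5699, 0.2532, 0.2314]
ee_rot: [2.206, 2.237, 0.001]
force: [-0.1, -0.1, -1.7]
width: 0.541
gripper_force: 45.0
23.85 tool delta [-0.0001 -0.0002  0.0001] turn 0.0 grip 44.998928904533386
the job is handed in; nothing more can be done
None
```

The job is handed in at 23.9 s: both flaps are closed, short then long in the nest, and the arm holds the carton at the reading spot, its measured lean of 0.186 rad matching the head's 0.187; no verdict came back.

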